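# Fill the sleeve carrier and hold it up level over its drip pan

## Robot

A 6-joint arm with a two-finger parallel gripper is mounted at the origin on the work surface. World frame = base frame: x ahead of the robot, y to its left, z up, the work surface at z = 0. Lengths are in m, angles in rad, forces in N, time in s.
With the tool pointing down it reaches from about 0.35 to 0.775 m from the base axis. Payload 7.3 kg.
Tool frame: the origin (TCP) lies at the very end of the fingers, on their centre line; the grasp point (between the pads) lies 19 mm behind it; z points along the fingers, x is the direction in which the jaws open and shut, and the axes are right-handed (so a half turn about z gives the same grasp; the last joint's range is limited). The gripper opens to 92 mm and grips with 3 to 60 N. Pads are 19 mm wide; open, the fingers measure 130 mm over their backs; the gripper's body (75 mm by 190 mm) begins 47 mm behind the grasp point.
Start: joints at [-1.35, 0.342, 1.524, -0, 1.275, -0.146], TCP at [0.188, -0.49, 0.19] pointing down, gripper open.
Joint ranges: [-2.53, 2.53], [-0.77, 2.02], [0.04, 2.7], [-1, 4.14], [0.28, 2.66], [-3.11, 3.11]. Speed limits (rad/s): [2.57, 2.57, 3.14, 3.14, 3.14, 3.14].

## Interface

Orientations are given as [roll, pitch, yaw] about the fixed x, y, z axes, in that order (R = Rz(yaw) Ry(pitch) Rx(roll)).
In Python, from cell import observe, read_camera, camera_params, hand_in gives the robot as it stands.
- The arm moves only by the tool apply_moves, never from a script. Its argument "increments" is a list of rows, each an object with "grip": the opening, from 0 (shut) to 1 (fully open); "linear": the shift along the world's x, y, z in mm, a list of three; "turn": the turn, a rotation vector about the world's x, y, z in units of 6 degrees (1.0 is 6 degrees), a list of three. A call has 1 to 10 rows; each row is the pose to reach, as a shift and turn from the pose commanded when the call began; what a row does not reach only later rows make up. A row lasts 1/10 s, in which the tool goes at most 50 mm and 8.59 degrees, less where a joint would pass 70% of its speed; a pose out of reach is approached as far as the arm can. A call with a gripper value outside its range is refused whole. The fingers move at their own pace and stop on an object; "grip_force" is the grip in N (left out, the last holds). Time passes only in rows, so rows that repeat a pose let the fingers close. It gives the time, the measured TCP pose, the force and the opening at its end, in the units of the state.
- observe(): the state, without advancing time (a new reading comes with each control period).
- read_camera(name): name is "scene" or "top" or "wrist"; returns the picture (400x640x3 uint8, red, green, blue); there is no depth.
- camera_params(name): a dict with "camera_matrix" (3x3 intrinsics, pixels), "world_to_cam" (4x4, takes a point from world to camera coordinates); the wrist camera has in their place "hand_eye" (4x4, takes a point from camera to tool coordinates, whose origin is the TCP and whose axes are the tool frame's). Camera axes: x right, y up, looking along -z (the intrinsics and any distortion apply to the point x, -y, -z); pixel columns grow to the right and rows downward; lengths in m; the calibration is good to about 2 mm. A picture is of the moment at which its call begins: read the wrist's pose just before it. camera_params takes no time and is no camera call.
- hand_in(): hands the job in, once; it reports no verdict.
The state is a dict: "time": time; "qpos": joint angles; "qvel": joint speeds; "joint_efforts": joint torques, N m; "tool_pos": TCP position; "tool_rot": TCP orientation; "contact_force": force on the tool from outside, world axes, zero at the start; "torque": the same for the moment, N m; "opening": finger opening in m.
Only numpy, scipy, OpenCV 4.12 (cv2) and the standard library are available. Lean on these libraries where they do the work, as an engineer would, in place of code of your own. Each camera call takes 0.05 s, during which the arm holds its last target.

## Task

Take the tall polished sleeve from the moulded tray and set it down, not dropping it, upright and fully home in the carrier's empty pocket, and let go. Then take the carrier by its handle, lift it level with its four sleeves at least 10 cm above the pan, and finish while still holding it there, steady and level, so that I can pull the pan out. Leave the other things where they are.

Things in the scene. Friction and masses are not known exactly. Their poses are not given: they have to be found in the camera images.
- carrier: Loose grey plastic block 150 x 150 x 30 mm with an upright handle, 0.75 kg full, standing at any yaw on the pan floor. Origin: centre of its underside, z up. Four round pockets, 37 mm across, 22 mm deep (floor 8 mm above the underside), at x, y = +-42 mm; three hold sleeves, the +x +y one is empty. Seated sleeves reach 98 mm above the underside, the handle 120 mm.
- handle (a point): Point in the aluminium grip plate on the carrier's centre line, 100 mm above its underside; axes as the carrier's. The plate is 46 mm (x) by 14 mm (y), from 76 to 120 mm above the underside, on a 22 x 12 mm stem: pinch it across its 14 mm, fingers closing along the carrier's y.
- empty_pocket (a point): centre of the floor of the carrier's empty pocket, at (42, 42, 8) mm in the carrier's frame; the pocket's mouth is 22 mm higher; axes as the carrier's
- last_sleeve: The last sleeve: upright polished steel sleeve, 32 mm diameter, 90 mm tall, about 0.11 kg, bore closed by a black plug 6 mm below the top. Origin at the centre of its underside, z up. It stands in a well of the moulded tray, underside 15 mm above the table; the only tall piece there.
- moulded_tray: fixed grey moulded-pulp tray 190 x 270 x 40 mm (x by y by height), origin at the centre of its underside on the table; six square wells 51 mm wide and 25 mm deep at x = +-40, y = -80, 0, 80 mm in its frame
- pan: fixed round dark steel drip pan, 244 mm across the rim, 20 mm high, floor 4 mm thick; origin at the centre of its underside on the table
- sleeve0: same polished steel sleeve already standing in the carrier's pocket at carrier frame (-42, -42) mm; 32 mm diameter, 90 mm tall, origin at the centre of its underside. It stays there.
- sleeve1: same polished steel sleeve already standing in the carrier's pocket at carrier frame (-42, 42) mm; 32 mm diameter, 90 mm tall, origin at the centre of its underside. It stays there.
- sleeve2: same polished steel sleeve already standing in the carrier's pocket at carrier frame (42, -42) mm; 32 mm diameter, 90 mm tall, origin at the centre of its underside. It stays there.
- bushing0: short steel bushing with a foot flange, 46 mm tall, 32 mm diameter, flange 44 mm diameter, standing in a well of the moulded tray; origin at the centre of its underside. Leave it.
- bushing1: short steel bushing with a foot flange, 46 mm tall, 32 mm diameter, flange 44 mm diameter, standing in a well of the moulded tray; origin at the centre of its underside. Leave it.
- jar: closed white jar, 72 mm diameter, 85 mm tall, origin under its centre. Leave it.
- compound_bar: brown bar of polishing compound 50 x 130 x 35 mm (x by y by height), origin under its centre. Leave it.
- felt_wheel: pale felt wheel lying flat, 100 mm diameter, 30 mm thick, origin under its centre. Leave it.
- brush: hand brush lying along its x axis at the robot's right, low. Leave it.
Things that resemble listed ones, but are neither listed nor needed, are in the scene too. Leave any green look-alike of the sleeve0 alone. What is shaped like the last_sleeve but green is not meant.

How it is judged:
By the outcome, as a careful person would: the job done as asked, in the order asked, and still so for the second after the job is handed in, while the arm keeps its last pose, push and grip.
It also fails if it takes over 59 s, if anything falls off the work surface, if the arm or the gripper's body presses on something with over 40 N, if the wrist force passes 120 N, or if a joint passes its speed limit or range.

## Working session

There is one attempt and no reset: what is moved stays moved. The work goes in short steps, Python scripts to look and compute and a tool call to move; the robot and the scene stay as the last step left them, time stands still between calls to the robot, and variables do not carry over. Pictures are saved under pics/ and viewed, and the job is handed in when it is done.

Besides the shell and the picture viewer there is one more tool, called by a JSON object that holds its "name" and its "arguments", one argument or row to a line. apply_moves: Moves the arm, as the interface text tells. Its arguments: {"type":"object","properties":{"increments":{"type":"array","items":{"type":"object","properties":{"grip":{"type":"number"},"linear":{"type":"array","items":{"type":"number"}},"turn":{"type":"array","items":{"type":"number"}}}}},"grip_force":{"type":"number"}},"required":["increments"]}

```bash
mkdir -p pics; ls; python3 - <<'E'
from cell import *
import cv2
s=observe();print(s)
for n in("scene","top","wrist"):
    im=read_camera(n);cv2.imwrite(f"pics/{n}0.png",im[:,:,::-1]);print(n,camera_params(n))
E
```

```text
pics
{'time': 0.0, 'qpos': array([-1.35003241e+00,  3.42746236e-01,  1.52499569e+00, -2.28060430e-05,
        1.27539031e+00, -1.45993079e-01]), 'qvel': array([-1.26919414e-03, -2.85824083e-05,  1.70287088e-03, -4.34695894e-04,
       -1.30571446e-03,  2.62297034e-04]), 'joint_efforts': array([ 2.51274751e-04, -4.31246924e+01, -2.44220853e+01,  7.18371361e-02,
        5.59396762e-02, -1.66115992e-04]), 'tool_pos': array([ 0.18817652, -0.4896325 ,  0.18914024]), 'tool_rot': array([-3.14139026e+00,  1.52637476e-03, -1.20403252e+00]), 'contact_force': array([-0.36098006,  0.71075302, -0.04803715]), 'torque': array([ 0.01212893, -0.00052818, -0.0095179 ]), 'opening': 0.09191842390605062}
scene {'camera_matrix': array([[449.09975395,   0.        , 307.00036509],
       [  0.        , 449.09975395, 204.4778505 ],
       [  0.        ,   0.        ,   1.        ]]), 'world_to_cam': array([[-0.83271831,  0.55358371, -0.01119362,  0.49869934],
       [-0.35069066, -0.51166012,  0.7843596 ,  0.10422919],
       [ 0.42848137,  0.6570761 ,  0.62020539, -1.38049524],
       [ 0.        ,  0.     
[... 305 characters left out ...]
18, -0.01754747,  0.12107557, -0.58609184],
       [-0.12070574,  0.02079606,  0.99247048, -1.12240495],
       [ 0.        ,  0.        ,  0.        ,  1.        ]])}
wrist {'camera_matrix': array([[352.19059424,   0.        , 316.50282249],
       [  0.        , 352.19059424, 204.72678783],
       [  0.        ,   0.        ,   1.        ]]), 'hand_eye': array([[ 9.99999434e-01, -1.05554912e-03,  1.35297374e-04,
         6.84801088e-04],
       [-9.70565096e-04, -9.56768164e-01, -2.90850028e-01,
        -7.80716943e-02],
       [ 4.36454711e-04,  2.90849732e-01, -9.56768646e-01,
        -1.95268288e-01],
       [ 0.00000000e+00,  0.00000000e+00,  0.00000000e+00,
         1.00000000e+00]])}
```

View pics/top0.png

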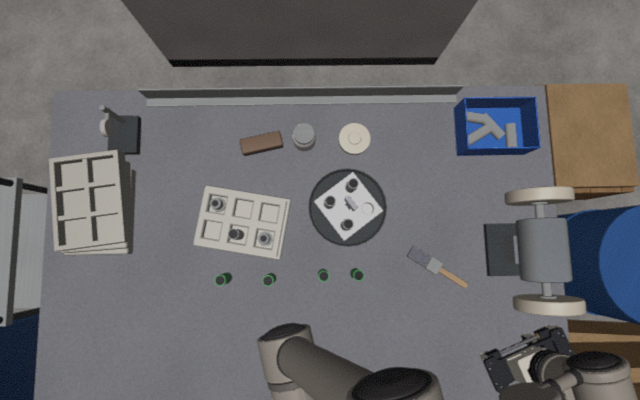

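View pics/scene0.png

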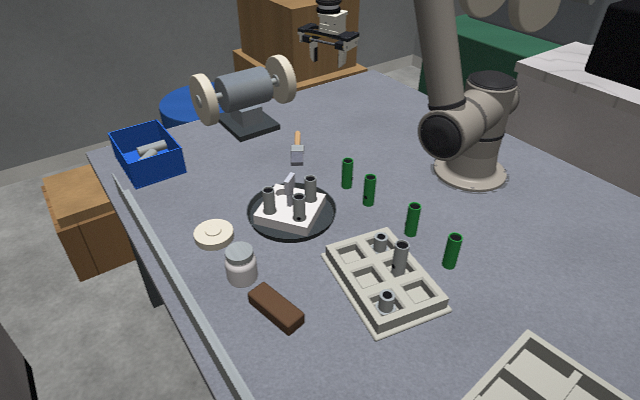

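View pics/wrist0.png

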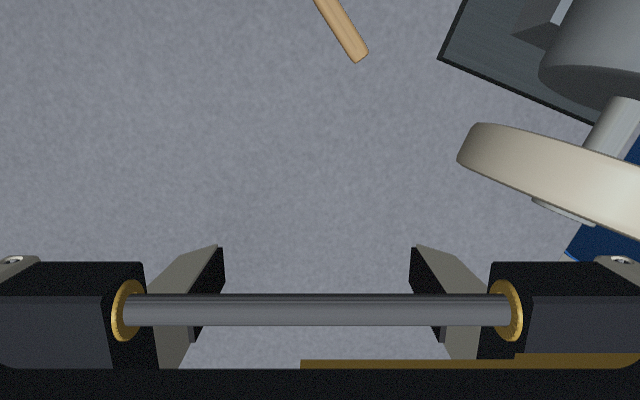

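```bash
cat > h.py <<'E'
import numpy as np,cv2
from cell import *
def ray(n,u,v,s=None):
    p=camera_params(n);K=p["camera_matrix"]
    d=np.array([(u-K[0,2])/K[0,0],-(v-K[1,2])/K[1,1],-1.])
    if n=="wrist":
        from scipy.spatial.transform import Rotation as R
        T=np.eye(4);T[:3,:3]=R.from_euler("xyz",s["tool_rot"]).as_matrix();T[:3,3]=s["tool_pos"]
        T=T@p["hand_eye"]
    else: T=np.linalg.inv(p["world_to_cam"])
    return T[:3,3],T[:3,:3]@d
def onz(n,u,v,z,s=None):
    o,d=ray(n,u,v,s);return o+d*(z-o[2])/d[2]
def proj(n,P,s=None):
    p=camera_params(n);K=p["camera_matrix"]
    if n=="wrist":
        from scipy.spatial.transform import Rotation as R
        T=np.eye(4);T[:3,:3]=R.from_euler("xyz",s["tool_rot"]).as_matrix();T[:3,3]=s["tool_pos"]
        W=np.linalg.inv(T@p["hand_eye"])
    else: W=p["world_to_cam"]
    c=W@np.append(P,1);return K[0,0]*c[0]/-c[2]+K[0,2],K[1,1]*c[1]/c[2]+K[1,2]
E
python3 - <<'E'
from h import *
a=cv2.imread("pics/top0.png")[160:290,180:400];cv2.imwrite("pics/topz.png",cv2.resize(a,None,fx=3.6,fy=3.6,interpolation=cv2.INTER_CUBIC))
a=cv2.imread("pics/scene0.png")[160:340,230:470];cv2.imwrite("pics/scz.png",cv2.resize(a,None,fx=3.3,fy=3.3,interpolation=cv2.INTER_CUBIC))
for uv,z in[((237,234),.105),((217,203),.061),((264,238),.061),((350,204),.124),((347,207),.02)]:print(uv,onz("top",*uv,z))
E
```

```text
(237, 234) [0.48079137 0.18857709 0.105     ]
(217, 203) [0.57486823 0.2565757  0.061     ]
(264, 238) [0.46899126 0.11801117 0.061     ]
(350, 204) [ 0.55813058 -0.1312673   0.124     ]
(347, 207) [ 0.56001895 -0.1326898   0.02      ]
```

View pics/topz.png

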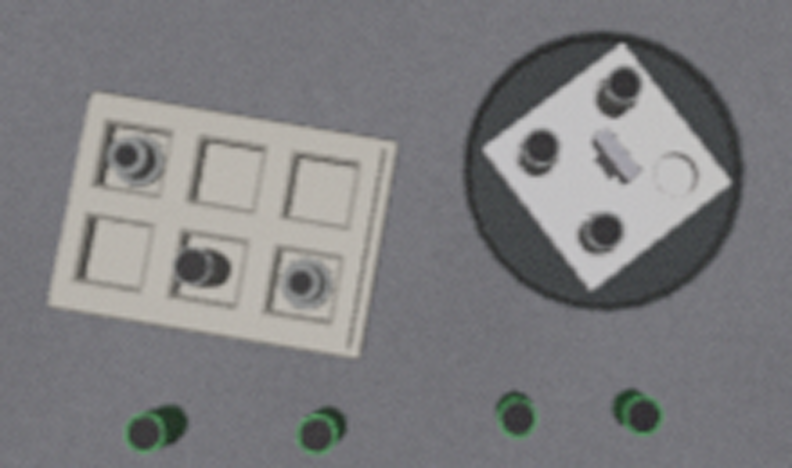

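View pics/scz.png

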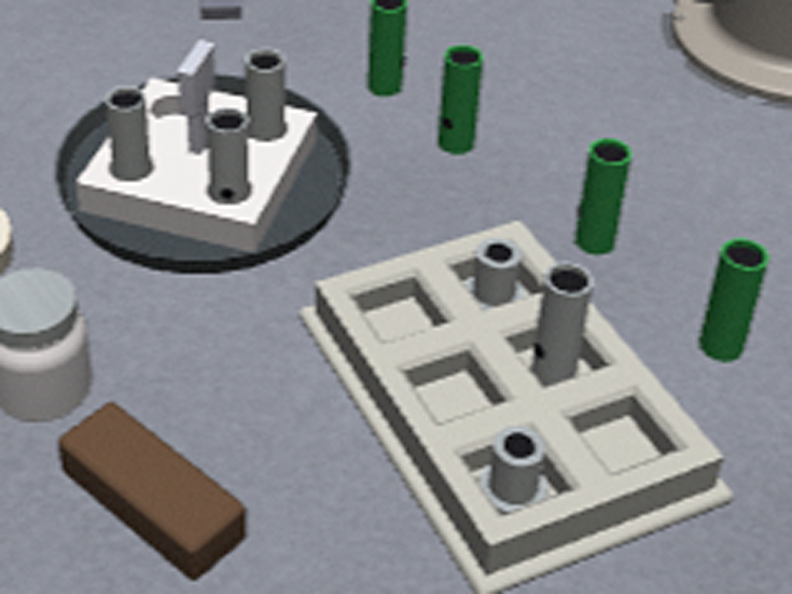

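{"name": "apply_moves", "arguments": {
  "increments": [
    {"grip": 0.7, "linear": [0, 0, 50], "turn": [0, 0, 0]},
    {"grip": 0.7, "linear": [30, 30, 90], "turn": [0, 0, 1]},
    {"grip": 0.7, "linear": [70, 65, 110], "turn": [0, 0, 2.4]},
    {"grip": 0.7, "linear": [108, 97, 110], "turn": [0, 0, 3.8]},
    {"grip": 0.7, "linear": [146, 129, 110], "turn": [0, 0, 5.2]},
    {"grip": 0.7, "linear": [184, 160, 110], "turn": [0, 0, 6.6]},
    {"grip": 0.7, "linear": [222, 190, 110], "turn": [0, 0, 8]},
    {"grip": 0.7, "linear": [260, 220, 110], "turn": [0, 0, 9.4]},
    {"grip": 0.7, "linear": [298, 250, 110], "turn": [0, 0, 10.8]},
    {"grip": 0.7, "linear": [336, 280, 110], "turn": [0, 0, 11.5]}
  ]
}}

```text
time: 1.15
tool_pos: [0.5211, -0.2119, 0.2997]
tool_rot: [-3.142, 0.0, 0.005]
contact_force: [0.2, -0.5, 0.8]
opening: 0.0641
```

{"name": "apply_moves", "arguments": {
  "increments": [
    {"grip": 0.7, "linear": [36, 30, 0], "turn": [0, 0, 0]},
    {"grip": 0.7, "linear": [36, 30, 0], "turn": [0, 0, 0]},
    {"grip": 0.7, "linear": [36, 30, 0], "turn": [0, 0, 0]},
    {"grip": 0.7, "linear": [36, 30, 0], "turn": [0, 0, 0]}
  ]
}}

```text
time: 1.55
tool_pos: [0.5552, -0.1842, 0.2996]
tool_rot: [3.141, 0.001, -0.0]
contact_force: [-0.5, -0.4, -0.7]
opening: 0.0644
```

```bash
python3 - <<'E'
from h import *
import pickle
s=observe();im=read_camera("wrist");cv2.imwrite("pics/w1.png",im[:,:,::-1]);pickle.dump(s,open("w1.pkl","wb"));print(s["time"],s["tool_pos"],s["tool_rot"],s["qvel"].round(3))
E
```

```text
1.55 [ 0.55523293 -0.18417466  0.29963546] [ 3.14146054e+00  7.45831100e-04 -4.67653803e-04] [-0.019 -0.012  0.003  0.004 -0.001  0.001]
```

View pics/w1.png

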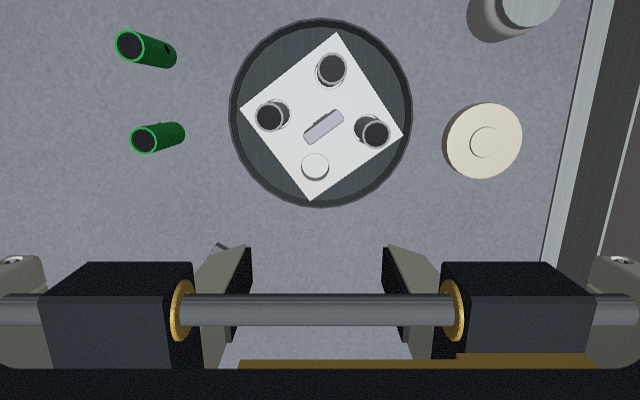

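```bash
cat > meas.py <<'E'
from h import *
import pickle
s=pickle.load(open("w1.pkl","rb"));im=cv2.imread("pics/w1.png");g=cv2.cvtColor(im,cv2.COLOR_BGR2GRAY)
W=lambda u,v,z:onz("wrist",u,v,z,s)[:2]*1000
# carrier top face
m=((g>185)).astype(np.uint8);m[:, :225]=0;m[:,425:]=0;m[215:]=0
cs,_=cv2.findContours(m,cv2.RETR_EXTERNAL,cv2.CHAIN_APPROX_NONE);c=max(cs,key=cv2.contourArea)
h=cv2.convexHull(c);q=cv2.approxPolyDP(h,8,True)[:,0];print("quad",q.tolist())
# subpixel edge lines: project hull to plane
P=np.array([W(u,v,.034) for u,v in h[:,0]],np.float32)
r=cv2.minAreaRect(P);print("rect",r)
# dark plug blobs
d=(g<62).astype(np.uint8)
n,l,st,ce=cv2.connectedComponentsWithStats(d)
for i in range(1,n):
    x,y,w,hh,a=st[i]
    if 250<a<1500: print("blob",ce[i].round(1),st[i].tolist(),"ctr@top",W(*ce[i],.096).round(1))
print(np.diff(P,axis=0).shape)
z=cv2.resize(im[20:215,230:415],None,fx=3,fy=3,interpolation=cv2.INTER_CUBIC);cv2.imwrite("pics/w1z.png",z)
E
python3 meas.py
```

```text
quad [[336, 32], [402, 135], [309, 199], [240, 108]]
rect ((561.3896484375, -135.36766052246094), (149.5206756591797, 149.53909301757812), 36.11636734008789)
blob [129.   45.3] [117, 32, 25, 27, 516] ctr@top [359.4 -54.1]
blob [157.2  53.2] [135, 33, 42, 36, 842] ctr@top [387.8 -61.7]
blob [268.6 117.1] [257, 106, 24, 24, 437] ctr@top [ 501.9 -126.6]
blob [167.4 134.4] [147, 123, 38, 29, 666] ctr@top [ 388.2 -145.5]
blob [375.9 134.3] [365, 123, 23, 23, 417] ctr@top [ 621.  -145.2]
blob [142.6 140.3] [131, 129, 24, 23, 412] ctr@top [ 359.6 -152.1]
(17, 2)
```

View pics/w1z.png

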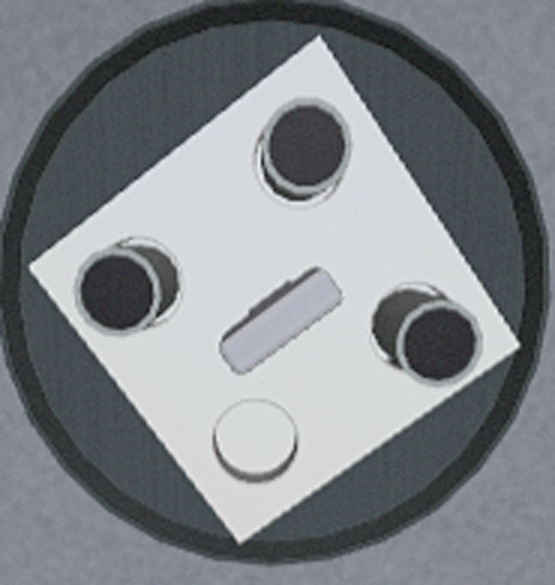

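{"name": "apply_moves", "arguments": {
  "increments": [
    {"grip": 0.7, "linear": [-10, 45, 0], "turn": [0, 0, 0]},
    {"grip": 0.7, "linear": [-22, 90, 0], "turn": [0, 0, 0]},
    {"grip": 0.7, "linear": [-34, 135, 0], "turn": [0, 0, 0]},
    {"grip": 0.7, "linear": [-46, 180, 0], "turn": [0, 0, 0]},
    {"grip": 0.7, "linear": [-58, 225, 0], "turn": [0, 0, 0]},
    {"grip": 0.7, "linear": [-70, 270, 0], "turn": [0, 0, 0]},
    {"grip": 0.7, "linear": [-80, 315, 0], "turn": [0, 0, 0]},
    {"grip": 0.7, "linear": [-80, 320, 0], "turn": [0, 0, 0]},
    {"grip": 0.7, "linear": [-80, 320, 0], "turn": [0, 0, 0]},
    {"grip": 0.7, "linear": [-80, 320, 0], "turn": [0, 0, 0]}
  ]
}}

```text
time: 2.6
tool_pos: [0.4762, 0.1348, 0.3]
tool_rot: [3.141, -0.001, -0.001]
contact_force: [-0.1, 0.6, -0.1]
opening: 0.0644
```

```bash
python3 - <<'E'
from h import *
import pickle
s=observe();im=read_camera("wrist")[:,:,::-1].copy();cv2.imwrite("pics/w2.png",im);pickle.dump(s,open("w2.pkl","wb"));print(s["time"],s["tool_pos"],s["tool_rot"])
g=cv2.cvtColor(im,cv2.COLOR_BGR2GRAY)
n,l,st,ce=cv2.connectedComponentsWithStats((g<62).astype(np.uint8))
for i in range(1,n):
    if 150<st[i][4]<1800: print(ce[i].round(1),st[i].tolist(),onz("wrist",*ce[i],.099,s).round(4))
E
```

```text
2.6 [0.47621979 0.13482718 0.29998296] [ 3.14094569e+00 -5.18374766e-04 -1.49683867e-03]
[403.   51.6] [395, 43, 17, 18, 204] [0.5659 0.2585 0.099 ]
[201.5  72.2] [190, 60, 24, 25, 478] [0.3547 0.2385 0.099 ]
[222.9  77. ] [209, 61, 26, 29, 440] [0.3769 0.2337 0.099 ]
[624.6 121.6] [609, 61, 31, 123, 189] [0.814  0.1875 0.099 ]
[321.3 110.4] [310, 99, 24, 24, 432] [0.4811 0.1995 0.099 ]
[512.5 156.4] [503, 110, 45, 100, 1151] [0.6973 0.1492 0.099 ]
[224.9 178.7] [206, 167, 32, 31, 470] [0.3706 0.1236 0.099 ]
[309.5 174.6] [302, 168, 16, 15, 173] [0.4679 0.1283 0.099 ]
[208.7 192.5] [198, 183, 22, 20, 355] [0.3505 0.1072 0.099 ]
[619.2 241.1] [611, 226, 21, 29, 185] [0.8435 0.0458 0.099 ]
[633.9 247.8] [622, 231, 18, 31, 172] [0.8636 0.0371 0.099 ]
[238.1 342. ] [223, 326, 31, 38, 827] [ 0.3713 -0.0991  0.099 ]
[301.9 344.3] [295, 326, 19, 33, 197] [ 0.4562 -0.1028  0.099 ]
[396.1 332.9] [380, 326, 29, 33, 316] [ 0.5811 -0.0849  0.099 ]
```

View pics/w2.png

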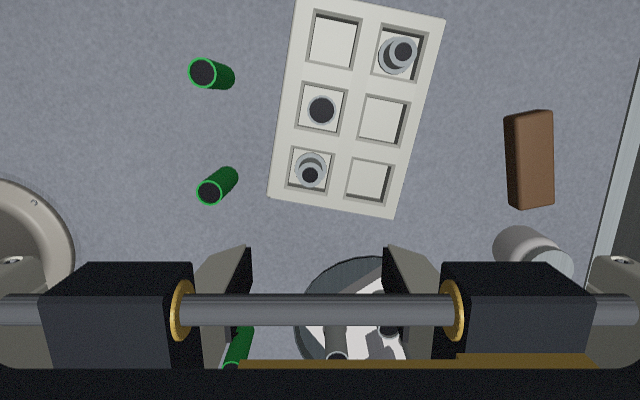

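{"name": "apply_moves", "arguments": {
  "increments": [
    {"grip": 0.7, "linear": [2, 40, 0], "turn": [0, 0, 0]},
    {"grip": 0.7, "linear": [4, 64, -40], "turn": [0, 0, 0]},
    {"grip": 0.7, "linear": [4, 64, -80], "turn": [0, 0, 0]},
    {"grip": 0.7, "linear": [4, 64, -120], "turn": [0, 0, 0]},
    {"grip": 0.7, "linear": [4, 64, -160], "turn": [0, 0, 0]},
    {"grip": 0.7, "linear": [4, 64, -170], "turn": [0, 0, 0]},
    {"grip": 0.7, "linear": [4, 64, -170], "turn": [0, 0, 0]},
    {"grip": 0.7, "linear": [4, 64, -170], "turn": [0, 0, 0]},
    {"grip": 0.7, "linear": [4, 64, -170], "turn": [0, 0, 0]}
  ]
}}

```text
time: 3.55
tool_pos: [0.4815, 0.2005, 0.132]
tool_rot: [-3.141, -0.004, -0.0]
contact_force: [-0.4, 0.6, 0.3]
opening: 0.0642
```

```bash
python3 - <<'E'
from h import *
import pickle
s=observe();im=read_camera("wrist")[:,:,::-1].copy();cv2.imwrite("pics/w3.png",im);pickle.dump(s,open("w3.pkl","wb"));print(s["time"],s["tool_pos"],s["tool_rot"],s["qvel"].round(3))
print(proj("wrist",np.array([.481,.1995,.099]),s))
s=observe();print(s["tool_pos"])
E
```

```text
3.55 [0.48152699 0.2004652  0.13199812] [-3.14060482e+00 -4.08472984e-03 -3.48299477e-04] [ 0.006 -0.002  0.01   0.001 -0.006  0.   ]
(np.float64(316.09815387517153), np.float64(218.13643838915914))
[0.48126079 0.20055737 0.13182145]
```

View pics/w3.png

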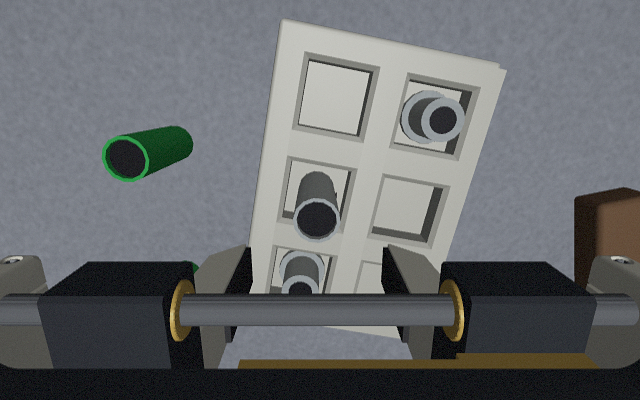

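{"name": "apply_moves", "arguments": {
  "grip_force": 25,
  "increments": [
    {"grip": 0.7, "linear": [0, -1, -20], "turn": [0, 0, 0]},
    {"grip": 0.7, "linear": [0, -1, -40], "turn": [0, 0, 0]},
    {"grip": 0.7, "linear": [0, -1, -60], "turn": [0, 0, 0]},
    {"grip": 0.7, "linear": [0, -1, -61], "turn": [0, 0, 0]},
    {"grip": 0.7, "linear": [0, -1, -61], "turn": [0, 0, 0]},
    {"grip": 0.5, "linear": [0, -1, -61], "turn": [0, 0, 0]},
    {"grip": 0.4, "linear": [0, -1, -61], "turn": [0, 0, 0]},
    {"grip": 0.3, "linear": [0, -1, -61], "turn": [0, 0, 0]},
    {"grip": 0.2, "linear": [0, -1, -61], "turn": [0, 0, 0]},
    {"grip": 0.2, "linear": [0, -1, -61], "turn": [0, 0, 0]}
  ]
}}

```text
time: 4.6
tool_pos: [0.48, 0.1995, 0.0691]
tool_rot: [-3.142, -0.0, 0.0]
contact_force: [-0.7, 0.0, 0.3]
opening: 0.0285
```

{"name": "apply_moves", "arguments": {
  "increments": [
    {"grip": 0.2, "linear": [0, 0, 0], "turn": [0, 0, 0]},
    {"grip": 0.2, "linear": [0, 0, 0], "turn": [0, 0, 0]},
    {"grip": 0.2, "linear": [0, 0, 0], "turn": [0, 0, 0]}
  ]
}}

```text
time: 4.9
tool_pos: [0.4799, 0.1994, 0.0688]
tool_rot: [3.142, 0.0, 0.0]
contact_force: [-0.2, 0.2, 1.3]
opening: 0.0185
```

```bash
python3 - <<'E'
from h import *
a=read_camera("wrist")[:,:,::-1];b=read_camera("scene")[:,:,::-1];c=read_camera("top")[:,:,::-1]
cv2.imwrite("pics/w4.png",a)
cv2.imwrite("pics/s4.png",cv2.resize(b[130:350,280:520],None,fx=2.7,fy=2.7))
cv2.imwrite("pics/t4.png",c)
E
```

```text
(no output)
```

View pics/w4.png

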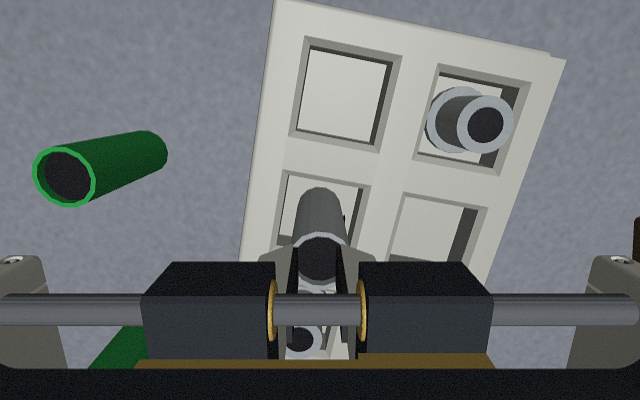

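View pics/s4.png

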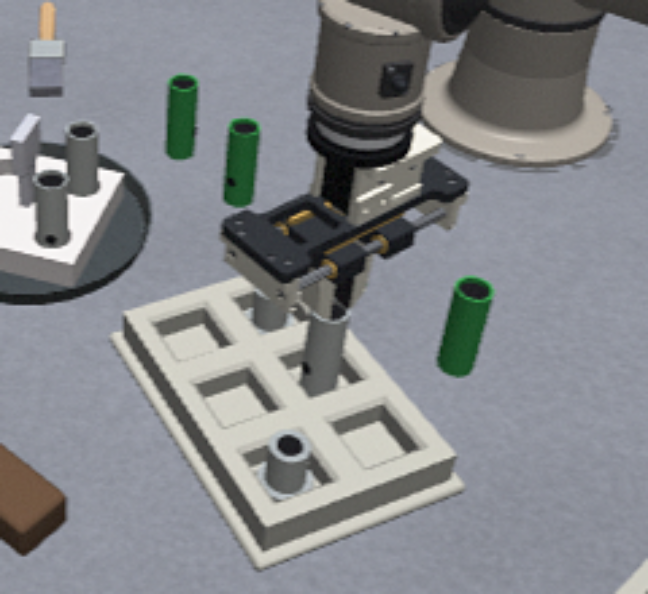

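```bash
python3 - <<'E'
from h import *
s=observe();print(s["time"],s["tool_pos"],s["opening"])
b=read_camera("scene")[:,:,::-1].copy()
p=s["tool_pos"]
for dz,c in((0,(0,0,255)),(.019,(0,255,255)),(.037,(255,0,0))):
    for dx in(-.0095,.0095):
        q=proj("scene",p+[dx,0,dz]);print(dz,q,proj("top",p+[dx,0,dz]));
z=cv2.resize(b[180:320,340:480],None,fx=5,fy=5,interpolation=cv2.INTER_CUBIC)
zz=z.copy()
for dz,c in((0,(0,0,255)),(.019,(0,255,255)),(.037,(255,0,0))):
    q=proj("scene",p+[0,0,dz]);cv2.circle(zz,(int((q[0]-340)*5),int((q[1]-180)*5)),3,c,-1)
for P,c in((np.array([.481,.1995,.105]),(0,255,0)),(np.array([.481,.1995,.015]),(0,255,0))):
    q=proj("scene",P);cv2.circle(zz,(int((q[0]-340)*5),int((q[1]-180)*5)),3,c,-1)
cv2.imwrite("pics/s5.png",cv2.resize(zz,(600,600)))
E
```

```text
5.05 [0.47990691 0.19943505 0.06881104] 0.018612322766166423
0 (np.float64(403.7782742146442), np.float64(253.09026351430026)) (np.float64(235.6330202241692), np.float64(238.01246989237183))
0 (np.float64(397.4421101567184), np.float64(256.48837882905053)) (np.float64(235.6735118266995), np.float64(231.46811368320672))
0.019 (np.float64(404.8300923500659), np.float64(246.9297732091295)) (np.float64(234.3285313679479), np.float64(237.88965785662657))
0.019 (np.float64(398.4268395914554), np.float64(250.317627173365)) (np.float64(234.372467601422), np.float64(231.23236189479277))
0.037 (np.float64(405.8498308159767), np.float64(240.95717326861345)) (np.float64(233.05028817739702), np.float64(237.76931673783477))
0.037 (np.float64(399.3817176560516), np.float64(244.3339374508596)) (np.float64(233.09769020554683), np.float64(231.00136970784914))
```

View pics/s5.png

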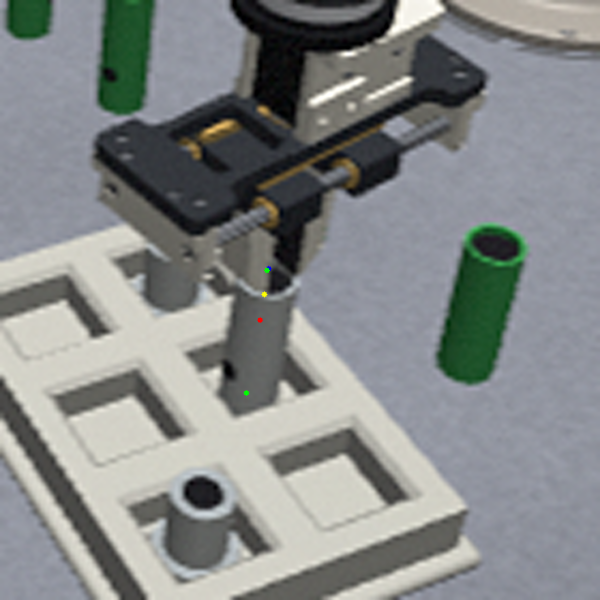

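{"name": "apply_moves", "arguments": {
  "increments": [
    {"grip": 0.2, "linear": [0, 0, 20], "turn": [0, 0, 0]},
    {"grip": 0.2, "linear": [0, 0, 50], "turn": [0, 0, 0]},
    {"grip": 0.7, "linear": [0, 0, 90], "turn": [0, 0, 0]},
    {"grip": 0.7, "linear": [0, 0, 90], "turn": [0, 0, 0]},
    {"grip": 0.7, "linear": [0, 0, 90], "turn": [0, 0, 0]},
    {"grip": 0.7, "linear": [0, 0, 90], "turn": [0, 0, 0]}
  ]
}}

```text
time: 5.7
tool_pos: [0.4791, 0.1992, 0.1577]
tool_rot: [3.141, 0.002, 0.0]
contact_force: [-0.5, -0.3, -0.9]
opening: 0.0457
```

```bash
python3 - <<'E'
from h import *
import pickle
s=observe();print(s["time"],s["tool_pos"],s["tool_rot"],s["opening"],s["contact_force"])
a=read_camera("wrist")[:,:,::-1].copy();cv2.imwrite("pics/w6.png",a);pickle.dump(s,open("w6.pkl","wb"))
b=read_camera("scene")[:,:,::-1].copy();p=s["tool_pos"];h=s["opening"]/2
cv2.imwrite("pics/s6raw.png",b)
F=4.0
z=cv2.resize(b[140:290,310:500],None,fx=F,fy=F,interpolation=cv2.INTER_CUBIC)
def dot(P,c):
    q=proj("scene",P);cv2.circle(z,(int((q[0]-310+.5)*F),int((q[1]-140+.5)*F)),2,c,-1)
for sx in(-1,1):
  for dz,c in((0,(0,0,255)),(.019,(0,255,255)),(.037,(255,0,0)),(.066,(255,0,255))):
    for dy in(-.0095,.0095): dot(p+[sx*h,dy,dz],c)
for dx in(-.095,.095):
  for dy in(-.0375,.0375):
    dot(p+[dx,dy,.066],(255,0,255));dot(p+[dx,dy,.103],(255,255,0))
cv2.imwrite("pics/s6.png",z)
E
```

```text
5.7 [0.47909944 0.19924011 0.1577225 ] [3.14105448e+00 1.97411827e-03 2.55820601e-04] 0.04565288934333757 [-0.53556623 -0.28010458 -0.90051975]
```

View pics/s6.png

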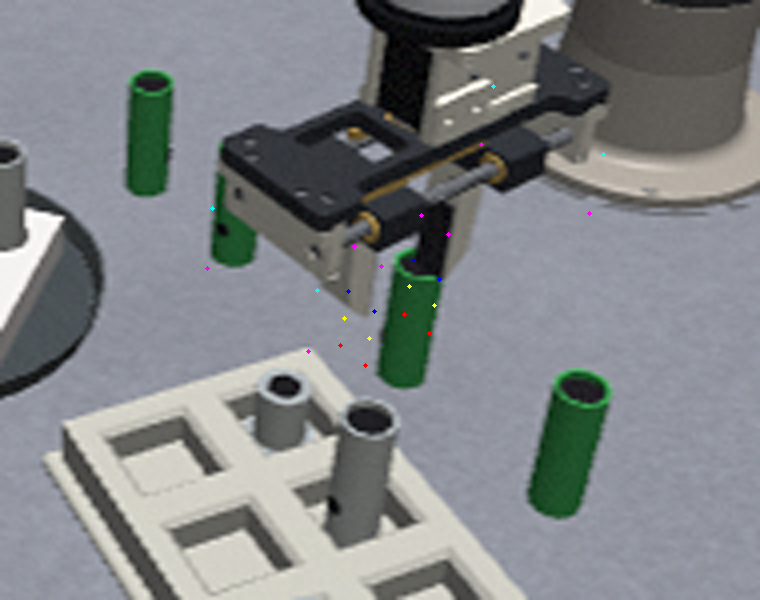

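View pics/w6.png

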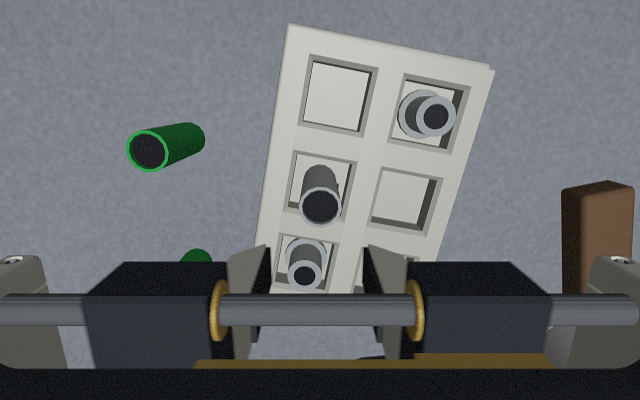

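{"name": "apply_moves", "arguments": {
  "increments": [
    {"grip": 0.7, "linear": [1, 0, 0], "turn": [0, 0, 0]},
    {"grip": 0.7, "linear": [1, 0, -30], "turn": [0, 0, 0]},
    {"grip": 0.7, "linear": [1, 0, -60], "turn": [0, 0, 0]},
    {"grip": 0.7, "linear": [1, 0, -85], "turn": [0, 0, 0]},
    {"grip": 0.7, "linear": [1, 0, -105], "turn": [0, 0, 0]},
    {"grip": 0.7, "linear": [1, 0, -120], "turn": [0, 0, 0]},
    {"grip": 0.7, "linear": [1, 0, -125], "turn": [0, 0, 0]},
    {"grip": 0.7, "linear": [1, 0, -125], "turn": [0, 0, 0]},
    {"grip": 0.7, "linear": [1, 0, -125], "turn": [0, 0, 0]}
  ]
}}

```text
time: 6.7
tool_pos: [0.4814, 0.1996, 0.0343]
tool_rot: [-3.141, -0.001, 0.0]
contact_force: [0.8, 0.4, 0.4]
opening: 0.0641
```

```bash
python3 - <<'E'
from h import *
s=observe();print(s["time"],s["tool_pos"],s["tool_rot"],s["opening"],s["contact_force"])
a=read_camera("wrist")[:,:,::-1].copy();cv2.imwrite("pics/w7.png",a)
b=read_camera("scene")[:,:,::-1].copy();cv2.imwrite("pics/s7.png",cv2.resize(b[160:310,320:480],None,fx=4,fy=4,interpolation=cv2.INTER_CUBIC))
E
```

```text
6.7 [0.48138105 0.1995537  0.03433431] [-3.14140557e+00 -8.51058250e-04  2.53371056e-04] 0.06407866182788387 [0.80803069 0.35967914 0.39997517]
```

View pics/w7.png

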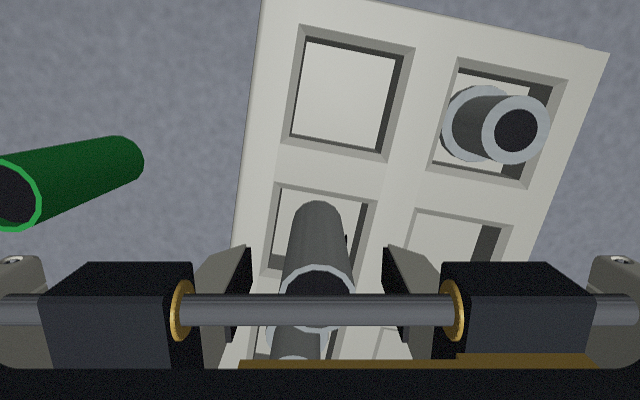

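View pics/s7.png

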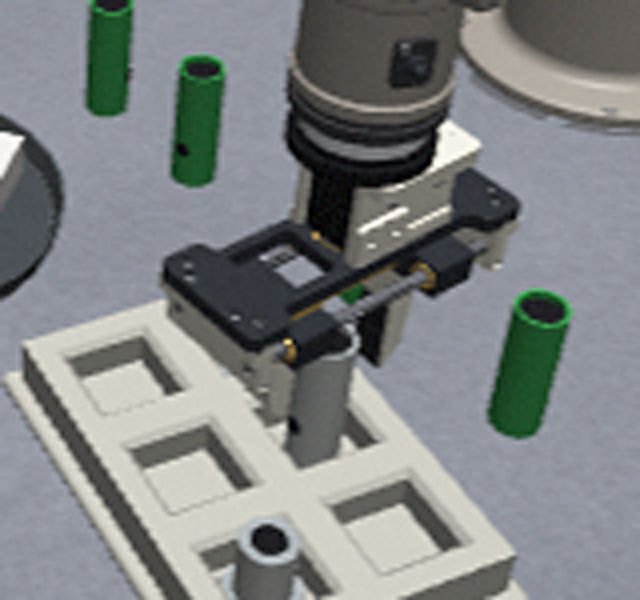

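{"name": "apply_moves", "arguments": {
  "grip_force": 30,
  "increments": [
    {"grip": 0.5, "linear": [0, 0, 0], "turn": [0, 0, 0]},
    {"grip": 0.4, "linear": [0, 0, 0], "turn": [0, 0, 0]},
    {"grip": 0.3, "linear": [0, 0, 0], "turn": [0, 0, 0]},
    {"grip": 0.2, "linear": [0, 0, 0], "turn": [0, 0, 0]},
    {"grip": 0.2, "linear": [0, 0, 0], "turn": [0, 0, 0]},
    {"grip": 0.2, "linear": [0, 0, 0], "turn": [0, 0, 0]},
    {"grip": 0.2, "linear": [0, 0, 0], "turn": [0, 0, 0]}
  ]
}}

```text
time: 7.5
tool_pos: [0.4809, 0.1995, 0.0339]
tool_rot: [-3.142, -0.0, 0.0]
contact_force: [0.1, -0.2, -0.1]
opening: 0.0316
```

{"name": "apply_moves", "arguments": {
  "increments": [
    {"grip": 0.2, "linear": [0, 0, 15], "turn": [0, 0, 0]},
    {"grip": 0.2, "linear": [0, 0, 45], "turn": [0, 0, 0]},
    {"grip": 0.2, "linear": [0, 0, 85], "turn": [0, 0, 0]},
    {"grip": 0.2, "linear": [0, 0, 125], "turn": [0, 0, 0]},
    {"grip": 0.2, "linear": [0, 0, 150], "turn": [0, 0, 0]},
    {"grip": 0.2, "linear": [2, -15, 160], "turn": [0, 0, 0]},
    {"grip": 0.2, "linear": [8, -45, 160], "turn": [0, 0, 0]},
    {"grip": 0.2, "linear": [15, -85, 160], "turn": [0, 0, 0]},
    {"grip": 0.2, "linear": [22, -125, 160], "turn": [0, 0, 0]},
    {"grip": 0.2, "linear": [29, -165, 160], "turn": [0, 0, 0]}
  ]
}}

```text
time: 8.5
tool_pos: [0.509, 0.032, 0.1924]
tool_rot: [3.141, 0.002, 0.0]
contact_force: [0.6, 0.5, -1.9]
opening: 0.0311
```

{"name": "apply_moves", "arguments": {
  "increments": [
    {"grip": 0.2, "linear": [7, -40, 0], "turn": [0, 0, 0]},
    {"grip": 0.2, "linear": [14, -80, 0], "turn": [0, 0, 0]},
    {"grip": 0.2, "linear": [21, -120, 0], "turn": [0, 0, 0]},
    {"grip": 0.2, "linear": [28, -160, 0], "turn": [0, 0, 0]},
    {"grip": 0.2, "linear": [35, -195, 0], "turn": [0, 0, 0]},
    {"grip": 0.2, "linear": [40, -220, 0], "turn": [0, 0, 0]},
    {"grip": 0.2, "linear": [42, -229, 0], "turn": [0, 0, 0]},
    {"grip": 0.2, "linear": [42, -229, 0], "turn": [0, 0, 0]},
    {"grip": 0.2, "linear": [42, -229, 0], "turn": [0, 0, 0]},
    {"grip": 0.2, "linear": [42, -229, 0], "turn": [0, 0, 0]}
  ]
}}

```text
time: 9.5
tool_pos: [0.5516, -0.1933, 0.1937]
tool_rot: [-3.141, 0.001, 0.002]
contact_force: [0.2, -0.7, -1.0]
opening: 0.0312
```

```bash
python3 - <<'E'
from h import *
import pickle
s=observe();print(s["time"],s["tool_pos"],s["tool_rot"],s["opening"],s["contact_force"],s["qvel"].round(3))
a=read_camera("wrist")[:,:,::-1].copy();cv2.imwrite("pics/w8.png",a);pickle.dump(s,open("w8.pkl","wb"))
b=read_camera("scene")[:,:,::-1].copy();cv2.imwrite("pics/s8.png",b)
for c in((561.4,-135.4,34),(552.1,-194.1,34),(620.1,-144.7,102),(502.7,-126.1,102),(570.7,-76.7,102)): print(c,np.round(proj("wrist",np.array(c)/1000,s),1))
E
```

```text
9.5 [ 0.55160029 -0.19329998  0.19367008] [-3.14103690e+00  5.28067358e-04  1.58989528e-03] 0.031219947953350525 [ 0.23923524 -0.7103086  -0.9697032 ] [ 0.005 -0.006 -0.007 -0.    -0.001 -0.   ]
(561.4, -135.4, 34) [327.1 119.2]
(552.1, -194.1, 34) [317.5 177.8]
(620.1, -144.7, 102) [402.4 136.2]
(502.7, -126.1, 102) [255.3 111.9]
(570.7, -76.7, 102) [343.   43.9]
```

View pics/w8.png

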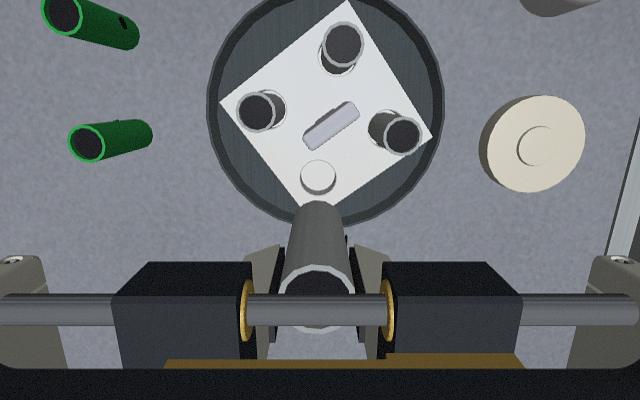

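View pics/s8.png

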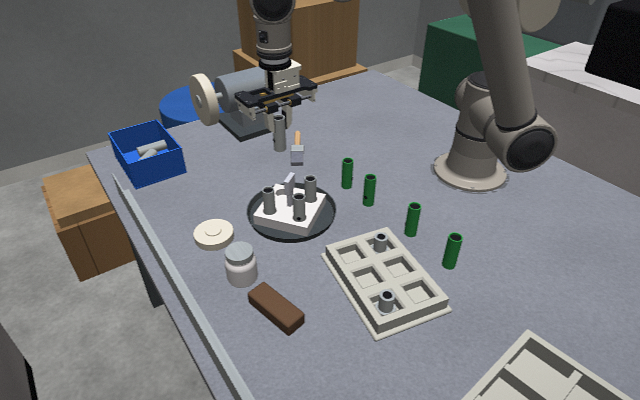

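{"name": "apply_moves", "arguments": {
  "increments": [
    {"grip": 0.2, "linear": [0, -1, -25], "turn": [0, 0, 0]},
    {"grip": 0.2, "linear": [0, -1, -55], "turn": [0, 0, 0]},
    {"grip": 0.2, "linear": [0, -1, -85], "turn": [0, 0, 0]},
    {"grip": 0.2, "linear": [0, -1, -110], "turn": [0, 0, 0]},
    {"grip": 0.2, "linear": [0, -1, -125], "turn": [0, 0, 0]},
    {"grip": 0.2, "linear": [0, -1, -130], "turn": [0, 0, 0]},
    {"grip": 0.2, "linear": [0, -1, -130], "turn": [0, 0, 0]},
    {"grip": 0.2, "linear": [0, -1, -130], "turn": [0, 0, 0]},
    {"grip": 0.2, "linear": [0, -1, -130], "turn": [0, 0, 0]}
  ]
}}

```text
time: 10.5
tool_pos: [0.5527, -0.1958, 0.0651]
tool_rot: [3.141, -0.002, 0.001]
contact_force: [-1.0, -0.4, -1.0]
opening: 0.0314
```

```bash
python3 - <<'E'
from h import *
import pickle
s=observe();print(s["time"],s["tool_pos"],s["tool_rot"],s["opening"],s["contact_force"],s["qvel"].round(3))
a=read_camera("wrist")[:,:,::-1].copy();cv2.imwrite("pics/w9.png",a);pickle.dump(s,open("w9.pkl","wb"))
print(observe()["tool_pos"])
b=read_camera("scene")[:,:,::-1].copy();cv2.imwrite("pics/s9.png",cv2.resize(b[130:260,220:370],None,fx=4,fy=4,interpolation=cv2.INTER_CUBIC))
print(observe()["tool_pos"])
z=a.copy()
for c in((561.4,-135.4,34),(552.1,-194.1,34),(620.1,-144.7,102),(502.7,-126.1,102),(570.7,-76.7,102)): 
    q=proj("wrist",np.array(c)/1000,s);cv2.circle(z,(int(q[0]+.5),int(q[1]+.5)),2,(0,0,255),-1)
cv2.imwrite("pics/w9z.png",z)
E
```

```text
10.5 [ 0.55266116 -0.19577299  0.06507535] [ 3.14056485e+00 -2.10761267e-03  5.16127370e-04] 0.03141290699195306 [-0.97137127 -0.38021386 -1.03307417] [-0.     0.     0.003  0.    -0.001  0.002]
[ 0.55254275 -0.19577958  0.06496005]
[ 0.55242439 -0.19573418  0.06478122]
```

View pics/w9z.png

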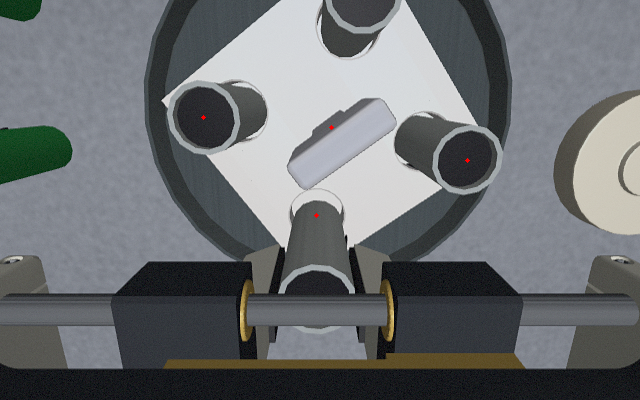

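View pics/s9.png

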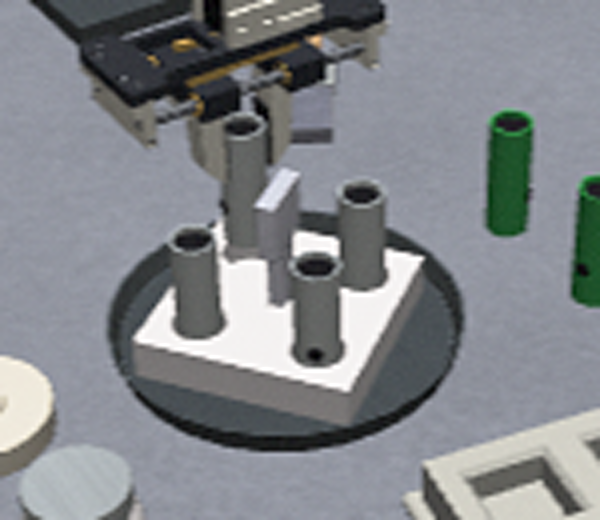

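{"name": "apply_moves", "arguments": {
  "increments": [
    {"grip": 0.2, "linear": [0, 1.5, 0], "turn": [0, 0, 0]},
    {"grip": 0.2, "linear": [0, 1.5, -5], "turn": [0, 0, 0]},
    {"grip": 0.2, "linear": [0, 1.5, -10], "turn": [0, 0, 0]},
    {"grip": 0.2, "linear": [0, 1.5, -14], "turn": [0, 0, 0]},
    {"grip": 0.2, "linear": [0, 1.5, -14], "turn": [0, 0, 0]}
  ]
}}

```text
time: 11.1
tool_pos: [0.5513, -0.1938, 0.0488]
tool_rot: [-3.141, 0.002, 0.0]
contact_force: [0.2, 0.8, -1.6]
opening: 0.0314
```

{"name": "apply_moves", "arguments": {
  "increments": [
    {"grip": 0.2, "linear": [0.5, 0, -4], "turn": [0, 0, 0]},
    {"grip": 0.2, "linear": [0.5, 0, -8], "turn": [0, 0, 0]},
    {"grip": 0.2, "linear": [0.5, 0, -12], "turn": [0, 0, 0]},
    {"grip": 0.2, "linear": [0.5, 0, -15], "turn": [0, 0, 0]},
    {"grip": 0.2, "linear": [0.5, 0, -15], "turn": [0, 0, 0]}
  ]
}}

```text
time: 11.6
tool_pos: [0.5521, -0.1939, 0.0342]
tool_rot: [-3.141, 0.001, 0.0]
contact_force: [0.1, 0.0, -1.0]
opening: 0.0312
```

{"name": "apply_moves", "arguments": {
  "increments": [
    {"grip": 0.2, "linear": [0, 0, -1], "turn": [0, 0, 0]},
    {"grip": 0.2, "linear": [0, 0, -1.5], "turn": [0, 0, 0]},
    {"grip": 0.2, "linear": [0, 0, -1.5], "turn": [0, 0, 0]}
  ]
}}

```text
time: 11.9
tool_pos: [0.5525, -0.1941, 0.0334]
tool_rot: [3.142, -0.0, 0.0]
contact_force: [0.3, -0.8, -0.9]
opening: 0.0317
```

{"name": "apply_moves", "arguments": {
  "increments": [
    {"grip": 0.2, "linear": [0, 0, -1], "turn": [0, 0, 0]},
    {"grip": 0.2, "linear": [0, 0, -1.5], "turn": [0, 0, 0]},
    {"grip": 0.2, "linear": [0, 0, -1.5], "turn": [0, 0, 0]}
  ]
}}

```text
time: 12.2
tool_pos: [0.5523, -0.194, 0.0317]
tool_rot: [-3.142, 0.0, 0.0]
contact_force: [0.4, -0.8, -0.4]
opening: 0.0315
```

{"name": "apply_moves", "arguments": {
  "increments": [
    {"grip": 0.2, "linear": [0, 0, -1], "turn": [0, 0, 0]},
    {"grip": 0.2, "linear": [0, 0, -1], "turn": [0, 0, 0]},
    {"grip": 0.2, "linear": [0, 0, -1], "turn": [0, 0, 0]}
  ]
}}

```text
time: 12.5
tool_pos: [0.5525, -0.1941, 0.0309]
tool_rot: [3.141, -0.0, 0.0]
contact_force: [0.8, 0.4, -0.7]
opening: 0.0314
```

{"name": "apply_moves", "arguments": {
  "increments": [
    {"grip": 0.2, "linear": [0, 0, -1], "turn": [0, 0, 0]},
    {"grip": 0.2, "linear": [0, 0, -1], "turn": [0, 0, 0]},
    {"grip": 0.2, "linear": [0, 0, -1], "turn": [0, 0, 0]}
  ]
}}

```text
time: 12.8
tool_pos: [0.5527, -0.1942, 0.0309]
tool_rot: [3.141, -0.001, 0.0]
contact_force: [-1.7, 0.4, 6.2]
opening: 0.0312
```

{"name": "apply_moves", "arguments": {
  "increments": [
    {"grip": 0.4, "linear": [0, 0, 0.5], "turn": [0, 0, 0]},
    {"grip": 0.45, "linear": [0, 0, 0.5], "turn": [0, 0, 0]},
    {"grip": 0.5, "linear": [0, 0, 0.5], "turn": [0, 0, 0]},
    {"grip": 0.5, "linear": [0, 0, 0.5], "turn": [0, 0, 0]},
    {"grip": 0.5, "linear": [0, 0, 0.5], "turn": [0, 0, 0]},
    {"grip": 0.5, "linear": [0, 0, 0.5], "turn": [0, 0, 0]}
  ]
}}

```text
time: 13.4
tool_pos: [0.5524, -0.1941, 0.0302]
tool_rot: [-3.142, 0.0, 0.0]
contact_force: [-0.6, -0.4, 0.2]
opening: 0.046
```

{"name": "apply_moves", "arguments": {
  "increments": [
    {"grip": 0.5, "linear": [0, 0, 10], "turn": [0, 0, 0]},
    {"grip": 0.5, "linear": [0, 0, 30], "turn": [0, 0, 0]},
    {"grip": 0.5, "linear": [0, 0, 60], "turn": [0, 0, 0]},
    {"grip": 0.5, "linear": [0, 0, 100], "turn": [0, 0, 0]},
    {"grip": 0.5, "linear": [0, 0, 140], "turn": [0, 0, 0]},
    {"grip": 0.5, "linear": [0, 0, 180], "turn": [0, 0, 0]},
    {"grip": 0.5, "linear": [5, 10, 220], "turn": [0, 0, 0]},
    {"grip": 0.5, "linear": [8, 10, 240], "turn": [0, 0, 0]},
    {"grip": 0.5, "linear": [8, 10, 240], "turn": [0, 0, 0]},
    {"grip": 0.5, "linear": [8, 10, 240], "turn": [0, 0, 0]}
  ]
}}

```text
time: 14.4
tool_pos: [0.5601, -0.1839, 0.2702]
tool_rot: [3.142, -0.0, 0.0]
contact_force: [-0.4, -0.3, -0.2]
opening: 0.0458
```

```bash
python3 - <<'E'
from h import *
import pickle
s=observe();print(s["time"],s["tool_pos"],s["tool_rot"],s["opening"],s["contact_force"],s["qvel"].round(3))
a=read_camera("wrist")[:,:,::-1].copy();cv2.imwrite("pics/w10.png",a);pickle.dump(s,open("w10.pkl","wb"))
b=read_camera("scene")[:,:,::-1].copy();cv2.imwrite("pics/s10.png",cv2.resize(b[130:260,220:370],None,fx=4,fy=4,interpolation=cv2.INTER_CUBIC))
E
sed -e 's/w1\./w10./g; s/w1z/w10z/' -e 's/m\[215:\]=0/m[235:]=0/' meas.py > meas10.py; python3 meas10.py
```

```text
14.4 [ 0.56011045 -0.18394081  0.27024376] [ 3.14151515e+00 -2.28928679e-05  3.97777164e-04] 0.04580279549132287 [-0.38197783 -0.32373735 -0.17812919] [-0.005  0.023  0.037 -0.002 -0.002  0.001]
quad [[333, 28], [403, 138], [305, 206], [230, 109]]
rect ((561.0145263671875, -135.3717041015625), (149.863525390625, 149.70545959472656), 36.10973358154297)
blob [627.2  28.5] [614, 0, 26, 75, 349] ctr@top [855.3 -42.5]
blob [108.5  41. ] [95, 27, 28, 29, 604] ctr@top [359.6 -54.1]
blob [140.4  49.8] [115, 27, 48, 40, 1068] ctr@top [389.2 -61.9]
blob [259.9 118.7] [248, 106, 25, 26, 501] ctr@top [ 501.8 -126.5]
blob [152.5 137. ] [129, 124, 44, 32, 826] ctr@top [ 389.8 -145.2]
blob [375.5 137.2] [364, 125, 24, 25, 471] ctr@top [ 620.7 -145. ]
blob [124.5 143.4] [112, 132, 26, 24, 468] ctr@top [ 359.7 -151.8]
blob [309.4 183.6] [298, 173, 24, 22, 420] ctr@top [ 552.1 -194.4]
(20, 2)
```

View pics/w10.png

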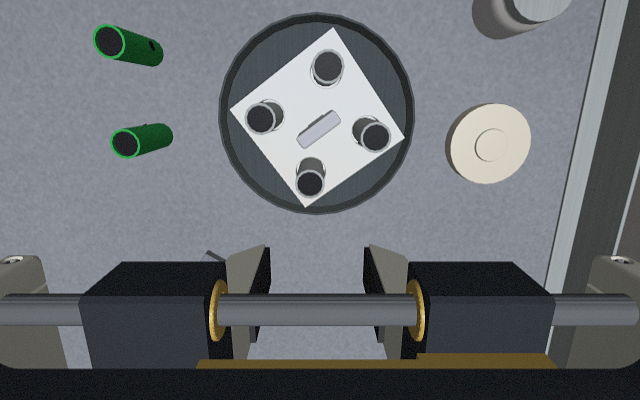

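View pics/s10.png

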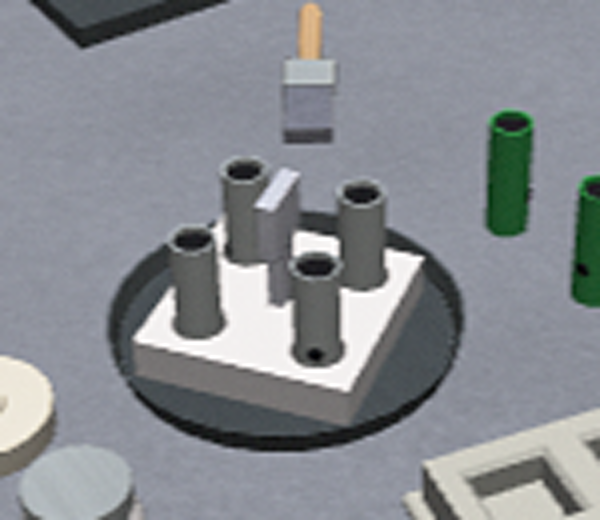

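{"name": "apply_moves", "arguments": {
  "increments": [
    {"grip": 0.5, "linear": [0, 10, 0], "turn": [0, 0, -1.3]},
    {"grip": 0.5, "linear": [0, 20, 0], "turn": [0, 0, -2.6]},
    {"grip": 0.5, "linear": [1, 35, 0], "turn": [0, 0, -3.9]},
    {"grip": 0.5, "linear": [1, 48, 0], "turn": [0, 0, -5.2]},
    {"grip": 0.5, "linear": [1, 48, -30], "turn": [0, 0, -6.5]},
    {"grip": 0.5, "linear": [1, 48, -60], "turn": [0, 0, -7.8]},
    {"grip": 0.5, "linear": [1, 48, -90], "turn": [0, 0, -8.98]},
    {"grip": 0.5, "linear": [1, 48, -110], "turn": [0, 0, -8.98]},
    {"grip": 0.5, "linear": [1, 48, -120], "turn": [0, 0, -8.98]},
    {"grip": 0.5, "linear": [1, 48, -120], "turn": [0, 0, -8.98]}
  ]
}}

```text
time: 15.5
tool_pos: [0.5602, -0.1357, 0.1483]
tool_rot: [3.139, 0.004, -0.94]
contact_force: [0.1, -0.9, 0.7]
opening: 0.046
```

{"name": "apply_moves", "arguments": {
  "increments": [
    {"grip": 0.5, "linear": [0, 0, 0], "turn": [0, 0, 0]},
    {"grip": 0.5, "linear": [0, 0, 0], "turn": [0, 0, 0]}
  ]
}}

```text
time: 15.7
tool_pos: [0.5621, -0.1364, 0.1515]
tool_rot: [-3.14, -0.002, -0.94]
contact_force: [0.3, 0.6, 0.9]
opening: 0.0455
```

```bash
python3 - <<'E'
from h import *
s=observe();print(s["time"],s["tool_pos"],s["tool_rot"],s["opening"],s["qpos"].round(2))
a=read_camera("wrist")[:,:,::-1].copy()
for c in((561.3,-135.5,124),(620.1,-144.7,102),(502.7,-126.1,102),(570.7,-76.7,102),(552.1,-194.1,102)):
    q=proj("wrist",np.array(c)/1000,s);cv2.circle(a,(int(q[0]+.5),int(q[1]+.5)),2,(0,0,255),-1)
cv2.imwrite("pics/w11.png",a)
E
```

```text
15.7 [ 0.56207643 -0.1363673   0.15151886] [-3.14048867e+00 -1.91259960e-03 -9.39991049e-01] 0.04549921653115585 [-0.37  0.47  1.43 -0.    1.24  0.57]
```

View pics/w11.png

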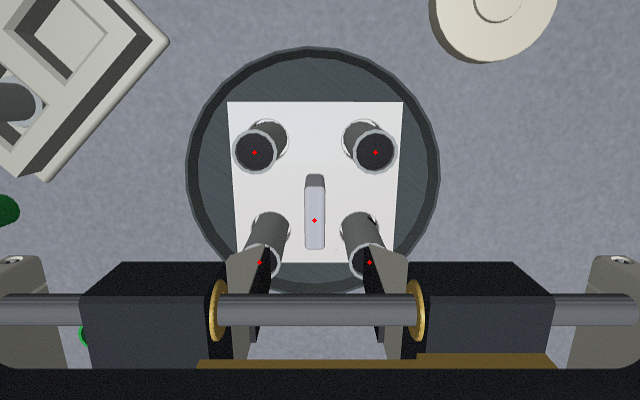

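{"name": "apply_moves", "arguments": {
  "increments": [
    {"grip": 0.5, "linear": [0, 0.5, -25], "turn": [0, 0, 0]},
    {"grip": 0.5, "linear": [0, 0.5, -50], "turn": [0, 0, 0]},
    {"grip": 0.5, "linear": [0, 0.5, -70], "turn": [0, 0, 0]},
    {"grip": 0.5, "linear": [0, 0.5, -85], "turn": [0, 0, 0]},
    {"grip": 0.5, "linear": [0, 0.5, -95], "turn": [0, 0, 0]},
    {"grip": 0.5, "linear": [0, 0.5, -102], "turn": [0, 0, 0]},
    {"grip": 0.5, "linear": [0, 0.5, -102], "turn": [0, 0, 0]},
    {"grip": 0.5, "linear": [0, 0.5, -102], "turn": [0, 0, 0]},
    {"grip": 0.5, "linear": [0, 0.5, -102], "turn": [0, 0, 0]}
  ]
}}

```text
time: 16.65
tool_pos: [0.562, -0.1358, 0.0492]
tool_rot: [-3.141, -0.001, -0.94]
contact_force: [-0.2, 0.3, 1.1]
opening: 0.046
```

```bash
python3 - <<'E'
from h import *
s=observe();print(s["time"],s["tool_pos"],s["tool_rot"],s["opening"],s["contact_force"])
a=read_camera("wrist")[:,:,::-1].copy();cv2.imwrite("pics/w12.png",a)
b=read_camera("scene")[:,:,::-1].copy();cv2.imwrite("pics/s12.png",cv2.resize(b[130:260,220:370],None,fx=4,fy=4,interpolation=cv2.INTER_CUBIC))
E
```

```text
16.65 [ 0.56200799 -0.135776    0.04919938] [-3.1407110e+00 -1.4548226e-03 -9.4015999e-01] 0.04602944504107266 [-0.19758948  0.25766136  1.07517089]
```

View pics/w12.png

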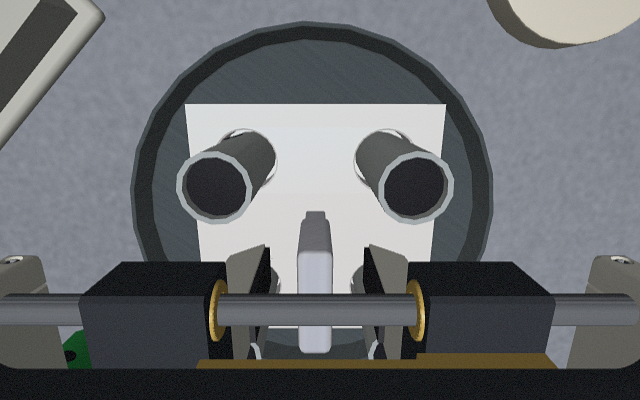

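View pics/s12.png

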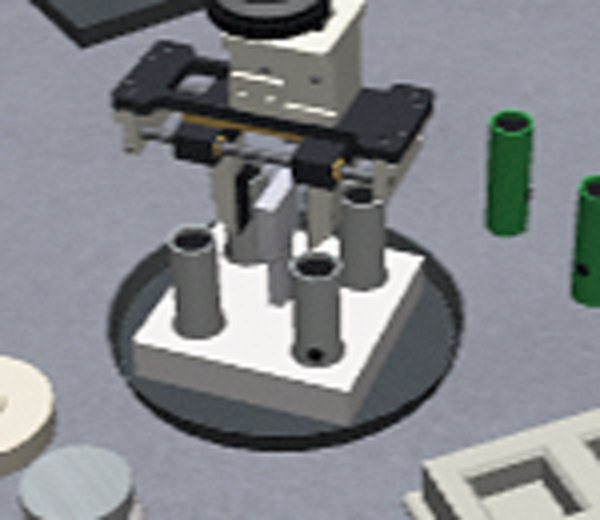

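{"name": "apply_moves", "arguments": {
  "grip_force": 55,
  "increments": [
    {"grip": 0.3, "linear": [0, 0, 0], "turn": [0, 0, 0]},
    {"grip": 0.2, "linear": [0, 0, 0], "turn": [0, 0, 0]},
    {"grip": 0.1, "linear": [0, 0, 0], "turn": [0, 0, 0]},
    {"grip": 0.05, "linear": [0, 0, 0], "turn": [0, 0, 0]},
    {"grip": 0.02, "linear": [0, 0, 0], "turn": [0, 0, 0]},
    {"grip": 0.02, "linear": [0, 0, 0], "turn": [0, 0, 0]},
    {"grip": 0.02, "linear": [0, 0, 0], "turn": [0, 0, 0]},
    {"grip": 0.02, "linear": [0, 0, 0], "turn": [0, 0, 0]}
  ]
}}

```text
time: 17.55
tool_pos: [0.5613, -0.1355, 0.0483]
tool_rot: [3.142, 0.0, -0.94]
contact_force: [-1.6, 1.1, 0.5]
opening: 0.0137
```

{"name": "apply_moves", "arguments": {
  "increments": [
    {"grip": 0.02, "linear": [0, 0, 2], "turn": [0, 0, 0]},
    {"grip": 0.02, "linear": [0, 0, 6], "turn": [0, 0, 0]},
    {"grip": 0.02, "linear": [0, 0, 12], "turn": [0, 0, 0]},
    {"grip": 0.02, "linear": [0, 0, 18], "turn": [0, 0, 0]},
    {"grip": 0.02, "linear": [0, 0, 20], "turn": [0, 0, 0]},
    {"grip": 0.02, "linear": [0, 0, 20], "turn": [0, 0, 0]}
  ]
}}

```text
time: 18.15
tool_pos: [0.5617, -0.1357, 0.0689]
tool_rot: [-3.141, -0.001, -0.94]
contact_force: [0.8, -0.0, -7.8]
opening: 0.0137
```

```bash
python3 - <<'E'
from h import *
s=observe();print(s["time"],s["tool_pos"],s["tool_rot"],s["opening"],s["contact_force"],s["torque"])
a=read_camera("wrist")[:,:,::-1].copy();cv2.imwrite("pics/w13.png",a)
b=read_camera("scene")[:,:,::-1].copy();cv2.imwrite("pics/s13.png",cv2.resize(b[130:260,220:370],None,fx=4,fy=4,interpolation=cv2.INTER_CUBIC))
E
```

```text
18.15 [ 0.56171557 -0.13567257  0.06889027] [-3.14104219e+00 -9.57478216e-04 -9.40103227e-01] 0.013726860700044323 [ 8.33037806e-01 -6.03013160e-03 -7.75907800e+00] [-0.00083617  0.03827007 -0.01705642]
```

View pics/s13.png

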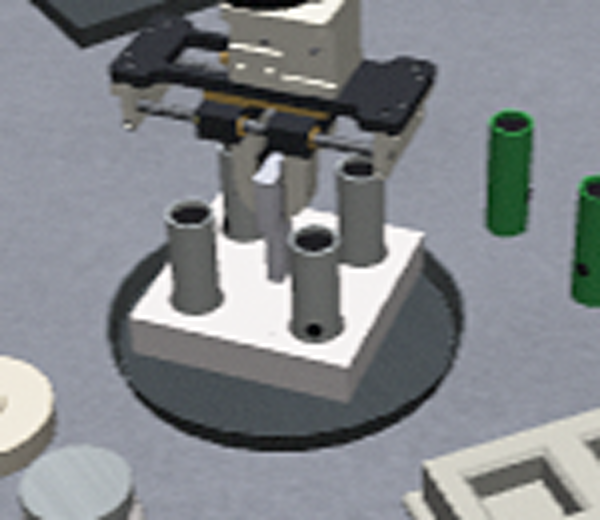

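View pics/w13.png

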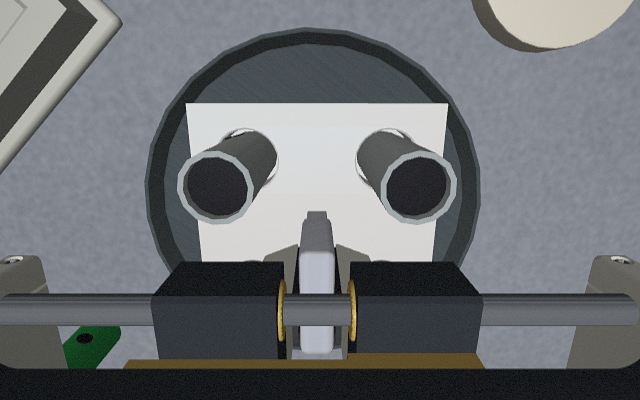

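{"name": "apply_moves", "arguments": {
  "increments": [
    {"grip": 0.02, "linear": [0, 0, 6], "turn": [0, 0, 0]},
    {"grip": 0.02, "linear": [0, 0, 20], "turn": [0, 0, 0]},
    {"grip": 0.02, "linear": [0, 0, 40], "turn": [0, 0, 0]},
    {"grip": 0.02, "linear": [0, 0, 60], "turn": [0, 0, 0]},
    {"grip": 0.02, "linear": [0, 0, 80], "turn": [0, 0, 0]},
    {"grip": 0.02, "linear": [0, 0, 98], "turn": [0, 0, 0]},
    {"grip": 0.02, "linear": [0, 0, 112], "turn": [0, 0, 0]},
    {"grip": 0.02, "linear": [0, 0, 121], "turn": [0, 0, 0]},
    {"grip": 0.02, "linear": [0, 0, 125], "turn": [0, 0, 0]},
    {"grip": 0.02, "linear": [0, 0, 125], "turn": [0, 0, 0]}
  ]
}}

```text
time: 19.25
tool_pos: [0.5614, -0.1356, 0.1935]
tool_rot: [-3.141, -0.0, -0.94]
contact_force: [-0.7, 0.0, -7.9]
opening: 0.0138
```

{"name": "apply_moves", "arguments": {
  "increments": [
    {"grip": 0.02, "linear": [0, 0, 0], "turn": [0, 0, 0]},
    {"grip": 0.02, "linear": [0, 0, 0], "turn": [0, 0, 0]},
    {"grip": 0.02, "linear": [0, 0, 0], "turn": [0, 0, 0]},
    {"grip": 0.02, "linear": [0, 0, 0], "turn": [0, 0, 0]},
    {"grip": 0.02, "linear": [0, 0, 0], "turn": [0, 0, 0]}
  ]
}}

```text
time: 19.75
tool_pos: [0.5614, -0.1355, 0.1932]
tool_rot: [3.141, 0.0, -0.94]
contact_force: [-0.8, 0.4, -7.0]
opening: 0.0137
```

```bash
python3 - <<'E'
from h import *
s=observe();print(s["time"],s["tool_pos"],s["tool_rot"],s["opening"],s["contact_force"],s["torque"],s["qvel"].round(3))
a=read_camera("wrist")[:,:,::-1].copy();cv2.imwrite("pics/w14.png",a)
b=read_camera("scene")[:,:,::-1].copy();cv2.imwrite("pics/s14.png",cv2.resize(b[90:260,200:370],None,fx=3.5,fy=3.5,interpolation=cv2.INTER_CUBIC))
t=read_camera("top")[:,:,::-1].copy();cv2.imwrite("pics/t14.png",t)
# predicted carrier corners if level at lift h
for sx,sy in((1,1),(1,-1),(-1,-1),(-1,1)):
    th=np.radians(216.1);x=75*sx;y=75*sy
    P=np.array([561.5+x*np.cos(th)-y*np.sin(th),-135.5+x*np.sin(th)+y*np.cos(th),30+4+145.5])/1000
    q=proj("scene",P);print(np.round(((q[0]-200+.5)*3.5,(q[1]-90+.5)*3.5)))
E
```

```text
19.75 [ 0.56136259 -0.13551841  0.19315078] [ 3.14141466e+00  2.05973027e-04 -9.40077291e-01] 0.013667299011783346 [-0.77542347  0.43211243 -7.02571182] [-0.01042331 -0.01940493 -0.0531139 ] [ 0.001  0.    -0.003 -0.002  0.001  0.   ]
[257. 170.]
[445. 203.]
[374. 315.]
[170. 273.]
```

View pics/s14.png

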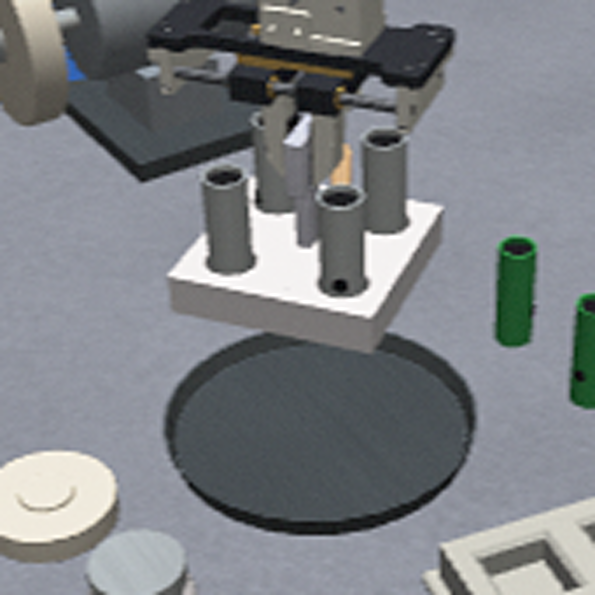

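View pics/w14.png

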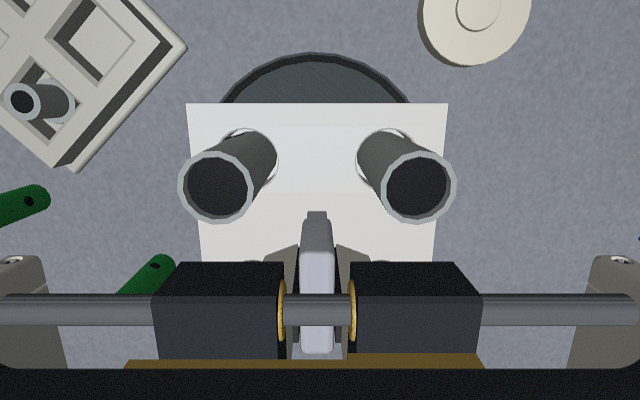

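View pics/t14.png

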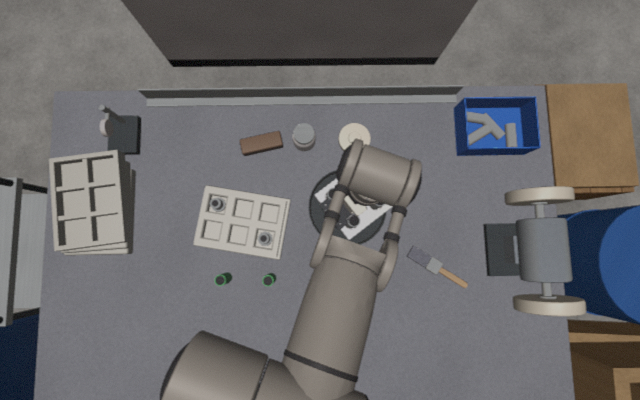

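```bash
python3 - <<'E'
from cell import *
print(hand_in());s=observe();print(s["time"],s["tool_pos"])
E
```

```text
the job is handed in; nothing more can be done
None
the job is handed in; nothing more can be done
```

The job is done and handed in at about 20 s: the last sleeve is in the carrier's empty pocket, and the arm is holding the carrier level above the pan.

- **Sleeve:** I lowered it into the pocket until the floor pushed back with about 6 N at the expected height, then let go. In the wrist view afterwards it was within 1 mm of the pocket centre and upright.
- **Carrier:** I gripped the handle plate at 55 N (opening 13.7 mm) and lifted 145 mm. The underside is about 149 mm above the table, roughly 13 cm above the pan rim.
- **Last checks:** The load was steady at about 7–8 N, which matches 0.75 kg, and tool tilt was under 0.001 rad. The carrier's top corners in the scene view were within 1 mm or so of where a level carrier would put them. All four sleeves were in place.

**Tool length disagreed:** the real fingertips end about 37 mm short of the reported TCP. Because of this, my first grasp closed at the sleeve's top rim without picking it up. The sleeve did not move and the force stayed near 1 N. I measured the offset in the scene and wrist pictures and lowered the later grasps to allow for it.

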